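Put the salt shaker away in the sprung-lid caddy

ROBOT

A 7-joint arm with a two-finger parallel gripper is mounted at the origin on a cart in front of the work surface, level with it; the furniture and walls round the work are solid. World frame = base frame: x ahead of the robot, y to its left, z up, the work surface at z = 0. Lengths are in mm, angles in degrees, forces in N, time in s.
With the tool pointing down it reaches from about 425 to 950 mm from the base axis. Payload 16.7 kg.
Tool frame: the origin (TCP) lies on the centre line of the jaws, within the pads' length; the fingertips stand 8 mm ahead of it and the grasp point (between the pads) lies 11 mm behind it; z points along the fingers, y is the line along which they close (so a half turn about z gives the same grasp; the last joint's range is limited). The gripper opens to 94 mm and grips with 3 to 60 N. Pads are 16 mm wide; open, the fingers measure 119 mm over their backs; the gripper's body (75 mm by 177 mm) begins 78 mm behind the grasp point.
Start: joints at [58.757, 24.414, 4.234, 92.017, -1.954, 63.644, -3.845], TCP at [260.21, -622.789, 213.467] pointing down, gripper open.
Joint ranges: [-163.25, 163.25], [-28.42, 122.38], [-70.27, 78.77], [12.13, 141.07], [-58.53, 238.53], [9.26, 117.41], [-156.51, 156.51]. Speed limits (degrees/s): [108.29, 108.29, 136.94, 136.94, 172.46, 172.46, 172.46].

INTERFACE

Orientations are given as [roll, pitch, yaw] about the fixed x, y, z axes, in that order (R = Rz(yaw) Ry(pitch) Rx(roll)).
In Python, from cell import observe, vision, r gives the robot as it stands.
- The arm moves only by the tool apply_moves, never from a script. Its argument "moves" is one flat list of numbers, 6 for each row, row after row: the shift along the tool's x, y, z in m, then the turn, a rotation vector about the tool's x, y, z in degrees. A call has 1 to 20 rows; each row shifts and turns the commanded pose from where the row before left it, along the tool's axes as they then stand; what a row does not reach is not made up. A row lasts 1/10 s, in which the tool goes at most 50 mm and 8.59 degrees, less where a joint would pass 70% of its speed; a pose out of reach is approached as far as the arm can. A call with a gripper value outside its range is refused whole. "claw" is the finger opening in m, from 0 to 0.094, set as the call begins (left out, the last holds). The fingers move at their own pace and stop on an object; "newtons" is the grip in N (left out, the last holds). Time passes only in rows, so rows that do not move let the fingers close. It gives the time, the measured TCP pose, the force, the opening and the grip force at its end, in the units of the state.
- observe(): the state, without advancing time (a new reading comes with each control period).
- vision.camera(name): name is "side" or "top" or "wrist"; returns a dict with "color" (384x512x3 uint8, blue, green, red), "depth" (384x512 float32, mm along the optical axis (not along the pixel's ray), 0 where there is no reading), "camera_matrix" (3x3 intrinsics, pixels), "k1" (the pictures are not rectified: a ray, as slopes to the right and down, at radius r is drawn at 1 + k1 r^2 times it, then the intrinsics apply), "xyz" and "attitude" of the camera in the world. Camera axes: x right, y up, looking along -z (the intrinsics and any distortion apply to the point x, -y, -z); pixel columns grow to the right and rows downward; lengths in mm; the calibration is good to about 2 mm. A picture is of the moment at which its call begins.
- r.job_done(): hands the job in; it is judged then, once.
Trained networks look in a picture, given as the dict that the camera call returned (one of the last four; its "shot" number tells which), for a name from the list of things; names that differ only in an ending like _2 or _b are one class to them, and where a whole thing is asked for, a point or a joint stands for the part that bears it (a point fixed in the world has none). Each returns a list of dicts, best first, with "conf" (0 to 1); they miss things now and then, are a little off and sometimes report something else, mostly with a low value. They report only what shows in the picture. A call takes as long as a camera call. They do not tell look-alikes from the thing itself.
- vision.silhouettes(name, picture): "pixels" (384x512 bool, what is visible of it) and "rect" ([left, top, right, bottom] in pixels, round what is visible of it).
- vision.pinpoint(name, picture): "location" ([column, row] in pixels: a listed point, or the origin of a listed thing).
The state is a dict: "t": time; "joints": joint angles; "qd": joint speeds; "joint_efforts": joint torques, N m; "tool_pos": TCP position; "tool_rot": TCP orientation; "contact_force": force on the tool from outside, world axes, zero at the start; "wrist_torque": the same for the moment, N m; "width": finger opening in mm; "grasp_force": force on a finger pad.
Only numpy, scipy, OpenCV 4.12 (cv2) and the standard library are available. Lean on these libraries where they do the work, as an engineer would, in place of code of your own. Each camera call takes 0.05 s, during which the arm holds its last target. There are 200 camera calls.

TASK

Press down the latch plate of the metal caddy, feeling for its trip without forcing it against its stop, and let the lid spring fully open by itself with nothing in its way. Then set the salt shaker down upright inside the caddy (do not drop it) and gently push the lid shut again until it latches. Leave the jar and the cone beside it where they stand.

Things in the scene. Friction and masses are not known exactly. Their poses are not given: they have to be found in the camera images.
- caddy: Fixed bare-metal box, 140 (x) x 150 (y) x 80 mm high without its lid, open on top. Walls 6 mm, inner floor 6 mm above the table: the well is 128 x 138 mm. Origin: centre of its underside, on the table; z up, -x is its front (towards the robot). A sprung lid is hinged along its back top edge; a rocker latch with a black press plate stands on its front.
- press_point (a point): Nominal middle of the press plate's top (caddy -140, 0, 65 mm). The level plate is 36 (x) x 52 (y) x 5 mm. It sits on a screwed stem: its true rest height is 8 mm below to 8 mm above this point and is not reported; feel for it. It starts at 2 N, trips after 4 to 5 mm at 5 to 6 N, has a solid stop after 7.5 mm at 7 N; over 15 N damages it. Springs back when let go.
- rocker (a joint): Angle of the latch, rad: 0 at rest, grows as the plate is pressed, frees the lid at about 0.09, solid stop at 0.16. Dark steel; pivot at caddy x = -92, z = 45 mm; an arm runs forward to the plate, a hook rises to 117 mm and holds the lid's tongue by 5 mm. Pressing the plate tips the hook to -x, off the tongue.
- lid_hinge (a point): Middle of the lid's hinge line (along caddy y), at caddy 70, 0, 80 mm. The aluminium lid is a hollow cover, 140 (x) x 150 (y) x 28 mm deep: shut, it reaches 140 mm forward of the hinge, its flat top lies 28 mm above it; a tongue 30 mm wide and 6 mm thick at its lower front edge reaches 152 mm forward.
- lid (a joint): Lid angle, rad: about 0.01 shut and latched, solid stop at -0.02, 1.65 open (leaning back). Freed, a weak damped spring swings it up and away from the robot in about 1 s and holds it open. Shutting takes 1 to 2 N at the front edge, then up to 8 N as the tongue rides down the hook's slope and snaps under it, just below 0.01; over 25 N is too rough.
- salt_shaker: The salt shaker: a round clear shaker with a domed, pierced top, 44 mm in diameter, 90 mm high (straight sides up to 66 mm, the dome 34 mm wide), 0.1 kg. Origin: centre of its underside; z up. Stands loose on the table to the right of the caddy.
- nutmeg: Bystander: a spice jar with a flat screw cap, 42 mm wide, 96 mm high, loose. Origin: centre of its underside. Must stay where it is.
- cone: Bystander: an empty cake cone, 49 mm wide at the top, 58 mm high, loose and light. Origin: centre of its underside. Must stay where it is.
Not all that is in view belongs to the job. What is shaped like the salt_shaker but blue is not meant.

How it is judged (in metres and radians):
On the way, in this order (a step that is already met when the one before it is completed fails the run):
1. the latch was pressed and the lid has sprung fully open (over 1.5 rad), touched by nothing (value of joint lid above 1.5 rad and contact force between each of the arm, the fingers and lid below 0.3 N), for 0.2 s.
2. the salt shaker stands upright on the caddy's floor, let go, with the lid still open (value of joint lid above 1.2 rad and x of salt_shaker in the frame of caddy between -0.05 and 0.05 m and y of salt_shaker in the frame of caddy between -0.055 and 0.055 m and z of salt_shaker in the frame of caddy below 0.012 m and angle between salt_shaker's own z axis and vertical below 0.15 rad and contact force between the fingers and salt_shaker below 0.1 N), for 0.2 s.
At the end, for the whole second after the job is handed in: The salt shaker stands upright (within 0.15 rad) and at rest on the floor of the caddy's well, and the lid is shut (below 0.03 rad) and held by the latch, whose rocker is back at rest (below 0.05 rad) (value of joint lid below 0.03 rad and value of joint rocker below 0.05 rad and x of salt_shaker in the frame of caddy between -0.05 and 0.05 m and y of salt_shaker in the frame of caddy between -0.055 and 0.055 m and z of salt_shaker in the frame of caddy below 0.012 m and angle between salt_shaker's own z axis and vertical below 0.15 rad and linear speed of salt_shaker below 0.02 m/s); the robot touches nothing.
It fails at once if the press plate or latch is forced with more than 15 N (contact force between any of the fingers, the arm and rocker above 15 N).
It fails at once if the robot touches the lid (over 1 N) on its way open, while the shaker is not yet in the caddy (value of joint lid between 0.05 and 1.5 rad and horizontal distance between salt_shaker and caddy above 0.1 m and contact force between any of the arm, the fingers and lid above 1 N).
It fails at once if the lid is pushed with more than 25 N (contact force between any of the fingers, the arm and lid above 25 N).
It fails at once if the salt shaker is dropped (falls freely by more than about 2 cm) (linear speed of salt_shaker above 0.6 m/s and contact force between the fingers and salt_shaker below 0.05 N).
It fails at once if the spice jar or the cone is moved by more than 3 cm or knocked over (distance of any of nutmeg, cone from where it was at the start of the episode above 0.03 m or angle between any of nutmeg, cone's own z axis and vertical above 0.3 rad).
It also fails if it takes over 70 s, if anything falls off the work surface, if the arm or the gripper's body presses on something with over 40 N, if the wrist force passes 120 N, or if a joint passes its speed limit or range.

## Working session

There is one attempt and no reset: what is moved stays moved. The work goes in short steps, Python scripts to look and compute and a tool call to move; the robot and the scene stay as the last step left them, time stands still between calls to the robot, and variables do not carry over. Pictures are saved under pics/ and viewed, at most 10 in all, crops included, and the job is handed in when it is done.

Besides the shell and the picture viewer there is one more tool, called after ">>>" as name(argument=value, ...) on one line, values as JSON. apply_moves: Moves the arm, as the interface text tells. Its arguments: {"type":"object","properties":{"moves":{"type":"array","items":{"type":"number"}},"claw":{"type":"number"},"newtons":{"type":"number"}},"required":["moves"]}

```bash
ls; mkdir -p pics; cat > h.py <<'E'
import numpy as np, cv2
from scipy.spatial.transform import Rotation as R
from cell import observe, vision, r
def rot(a):
    a=np.array(a,float)
    return a if a.shape==(3,3) else R.from_euler('xyz',a,degrees=True).as_matrix()
def ray(p,uv):
    K=np.array(p['camera_matrix']);x=(uv[0]-K[0,2])/K[0,0];y=(uv[1]-K[1,2])/K[1,1]
    q=np.array([x,y]);s=q.copy()
    for _ in range(20): s=q/(1+p['k1']*(s@s))
    return rot(p['attitude'])@np.array([s[0],-s[1],-1.])
def pt(p,uv,d): return np.array(p['xyz'])+ray(p,uv)*d
def atz(p,uv,z):
    v=ray(p,uv);c=np.array(p['xyz']);return c+v*(z-c[2])/v[2]
def cloud(p):
    K=np.array(p['camera_matrix']);v,u=np.mgrid[0:384,0:512]
    q=np.stack([(u-K[0,2])/K[0,0],(v-K[1,2])/K[1,1]],-1);s=q.copy()
    for _ in range(20): s=q/(1+p['k1']*(s**2).sum(-1,keepdims=True))
    d=np.stack([s[...,0],-s[...,1],-np.ones(s.shape[:2])],-1)*p['depth'][...,None]
    return d@rot(p['attitude']).T+np.array(p['xyz'])
E
python3 - <<'E'
from h import *
print(observe())
ims=[]
for n in ['top','side','wrist']:
    p=vision.camera(n);ims.append(p['color']);print(n,p['xyz'],p['attitude'],p['k1'],p['camera_matrix'])
    for t in ['caddy','press_point','lid_hinge','salt_shaker','nutmeg','cone']:
        for d in vision.pinpoint(t,p)[:3]:
            u,v=d['location'];z=p['depth'][min(383,int(v)),min(511,int(u))]
            z0={'press_point':65,'lid_hinge':80}.get(t,0)
            print(t,np.round([u,v,d['conf'],z],2),np.round(pt(p,(u,v),z)),'atz',np.round(atz(p,(u,v),z0)))
cv2.imwrite('pics/a.png',ims[0]);cv2.imwrite('pics/b.png',ims[1]);cv2.imwrite('pics/c.png',ims[2])
E
```

```text
pics
{'t': 0.0, 'joints': array([58.75548855, 24.44978669,  4.23186026, 92.05087871, -1.95319243,
       63.64527777, -3.84466546]), 'qd': array([ 0.07487812, -0.05936322,  0.07559669, -0.00067232, -0.00871789,
        0.01360154,  0.01495253]), 'joint_efforts': array([-1.50081261e-03, -9.35803843e+01,  3.66646349e+00, -4.54198587e+01,
       -4.87784820e-02,  2.01754627e-02,  1.62616370e-04]), 'tool_pos': array([ 260.05482437, -622.42995017,  212.78481173]), 'tool_rot': array([-1.79926483e+02,  6.17368784e-03,  2.26766858e+01]), 'contact_force': array([-0.53715881,  0.60785085, -0.72375187]), 'wrist_torque': array([0.01968191, 0.03400591, 0.025251  ]), 'grasp_force': 0.0, 'width': 94.1882290189797}
top [ 512.29800971 -198.25186991  934.48512504] [  3.56077885  -1.05141946 -88.53019601] -0.09350315158157103 [[356.99246089   0.         253.11272194]
 [  0.         356.99246089 191.25158215]
 [  0.           0.           1.        ]]
caddy [1.9690e+02 1.9110e+02 7.9000e-01 8.2203e+02] [561. -82. 112.] atz [567. -67.   0.]
press_point [2.0150e+02 2.4620e+02 6.0000e-01 8.5888e+02] [430. 
[... 935 characters left out ...]
inge [169.8  223.1    0.86 694.98] [606. -16. 111.] atz [639. -50.  80.]
salt_shaker [256.7  205.9    0.96 751.23] [ 516. -144.  104.] atz [ 603. -291.    0.]
salt_shaker [2.39300e+02 1.86200e+02 8.20000e-01 1.01448e+03] [ 678. -336.    8.] atz [ 686. -348.    0.]
nutmeg [3.071e+02 1.950e+02 8.600e-01 9.158e+02] [ 501. -332.   38.] atz [ 526. -393.    0.]
cone [3.0800e+02 2.1710e+02 6.9000e-01 8.9676e+02] [ 481. -298.    7.] atz [ 485. -307.    0.]
wrist [ 326.23272331 -595.49261808  385.48461446] [-1.44277461e+01  4.94541384e-03 -6.73272899e+01] -0.08486815173451535 [[306.24424642   0.         260.2723992 ]
 [  0.         306.24424642 190.49327288]
 [  0.           0.           1.        ]]
```

```bash
python3 - <<'E'
import cv2,numpy as np
a=cv2.imread('pics/a.png');b=cv2.imread('pics/b.png')
c=cv2.resize(a[110:290,150:350],(800,720))
cv2.imwrite('pics/d.png',np.hstack([cv2.resize(a[120:270,150:350],(400,300)),cv2.resize(b[120:320,130:397],(400,300))]))
cv2.imwrite('pics/e.png',cv2.resize(b[130:310,130:370],(800,600),interpolation=cv2.INTER_CUBIC))
cv2.imwrite('pics/f.png',cv2.resize(a[120:270,150:350],(800,600),interpolation=cv2.INTER_CUBIC))
E
```

```text
(no output)
```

View pics/f.png

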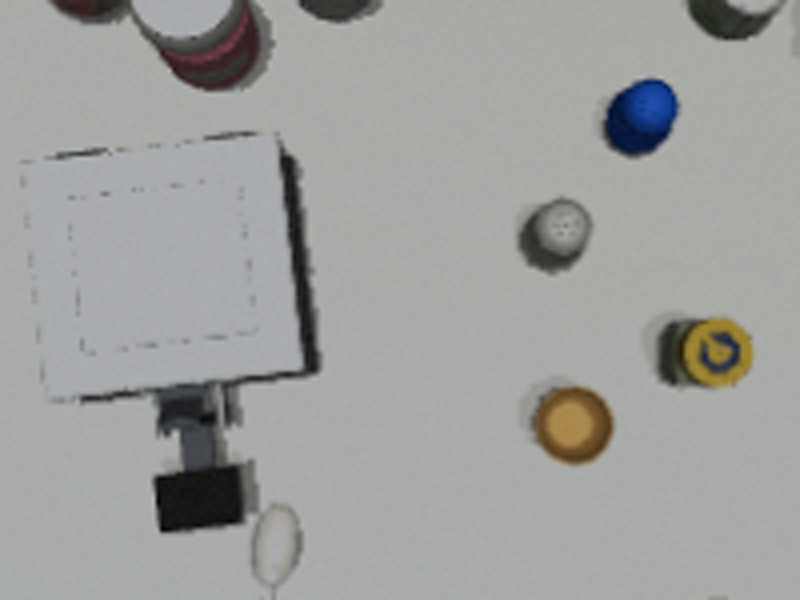

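View pics/b.png

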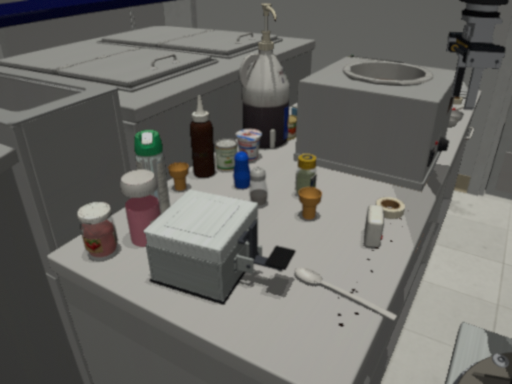

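Top picture: the clear shaker is at (291,178). Its look-alike is the blue one at (310,149). The jar is at (328,208) and the cone at (293,226). The lid's corners are roughly (156,160) to (229,212), with the black plate at (200,245). In the side view the clear shaker is at (258,185) and the blue one at (241,170). I choose the clear one.

```bash
python3 - <<'E'
from h import *
p=vision.camera('top');C=cloud(p);c=p['color'].astype(int)
def box(m):
    q=C[m];return cv2.minAreaRect(q[:,:2].astype(np.float32)),np.round(np.median(q,0)),m.sum()
m=np.zeros((384,512),bool);m[150:225,150:232]=1
print('lid',box(m&(abs(C[...,2]-108)<8)))
m=np.zeros((384,512),bool);m[230:256,180:215]=1
mm=m&(c.max(-1)<40)
print('plate',box(mm),np.median(C[mm][:,2]))
# intersect plate px
ys,xs=np.where(mm);r_=cv2.minAreaRect(np.array([atz(p,(x,y),65)[:2] for x,y in zip(xs,ys)],np.float32));print(r_)
for n,z in(('salt_shaker',0),('nutmeg',0),('cone',0)):
    for s in vision.silhouettes(n,p)[:3]:
        k=s['pixels'];q=C[k];q=q[(q[:,2]>10)]
        print(n,s['conf'],s['rect'],'minmax',np.round(np.percentile(q,[3,97],axis=0)),'med',np.round(np.median(q,0)))
# tall things near
for x in range(400,801,50):
    print(x,[int(np.nanmax(np.r_[0,C[(abs(C[...,0]-x)<25)&(abs(C[...,1]-y)<25)&(p['depth']>0)][:,2]])) for y in range(200,-700,-50)])
cv2.imwrite('pics/g.png',cv2.resize(p['color'][130:250,250:370],(600,600),interpolation=cv2.INTER_CUBIC))
E
```

```text
lid (((562.841064453125, -66.35541534423828), (160.29449462890625, 152.17527770996094), 8.335792541503906), array([571., -66., 110.]), np.int64(3947))
plate (((458.1059875488281, -134.46888732910156), (42.00588607788086, 162.03619384765625), 25.819005966186523), array([435., -86.,  66.]), np.int64(282)) 66.19446281703
((434.9808044433594, -85.70123291015625), (33.259132385253906, 49.9168815612793), 8.723179817199707)
salt_shaker 0.76 [298.1, 140.7, 324.1, 158.2] minmax [[ 660. -367.   33.]
 [ 693. -335.   91.]] med [ 674. -349.   81.]
salt_shaker 0.62 [278.9, 173.7, 298.8, 188.8] minmax [[ 583. -315.   32.]
 [ 619. -284.   91.]] med [ 599. -298.   82.]
nutmeg 0.62 [313.1, 199.3, 340.2, 215.4] minmax [[ 511. -409.   20.]
 [ 549. -372.  100.]] med [ 530. -384.   96.]
cone 0.81 [285.4, 215.9, 303.9, 236.0] minmax [[ 464. -334.   33.]
 [ 504. -295.   58.]] med [ 484. -316.   38.]
cone 0.41 [185.5, 218.8, 212.6, 253.1] minmax [[ 419. -110.   48.]
 [ 490.  -63.  117.]] med [443. -84.  66.]
400 [0, 0, 0, 6, 5, 68, 68, 11, 5, 5, 6, 5, 6, 5, 31, 229, 240, 239]
450 [0, 0, 0, 5, 6, 69, 71, 6, 5, 6, 61, 61, 5, 5, 35, 228, 241, 195]
500 [0, 0, 0, 5, 114, 120, 119, 113, 5, 6, 60, 97, 100, 5, 35, 229, 240, 238]
550 [0, 0, 0, 5, 115, 114, 114, 113, 5, 5, 5, 97, 101, 5, 34, 229, 239, 242]
600 [0, 0, 0, 7, 115, 115, 115, 112, 5, 6, 92, 5, 6, 6, 35, 229, 229, 229]
650 [0, 0, 0, 7, 113, 112, 113, 112, 6, 4, 5, 91, 6, 5, 32, 221, 7, 5]
700 [0, 0, 0, 5, 5, 144, 143, 5, 5, 5, 5, 93, 5, 5, 74, 374, 378, 223]
750 [0, 0, 0, 99, 100, 143, 145, 190, 189, 5, 5, 145, 119, 74, 76, 207, 388, 389]
800 [0, 0, 0, 99, 100, 6, 6, 190, 188, 62, 62, 209, 167, 74, 74, 255, 388, 389]
```

View pics/a.png

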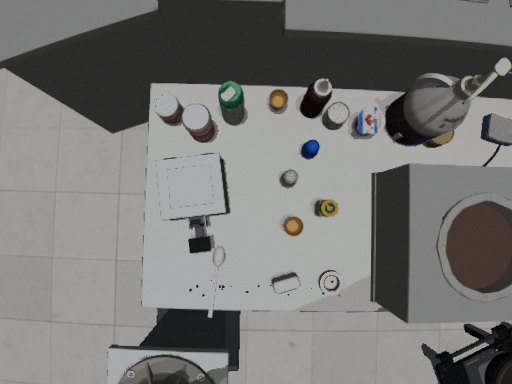

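View pics/g.png

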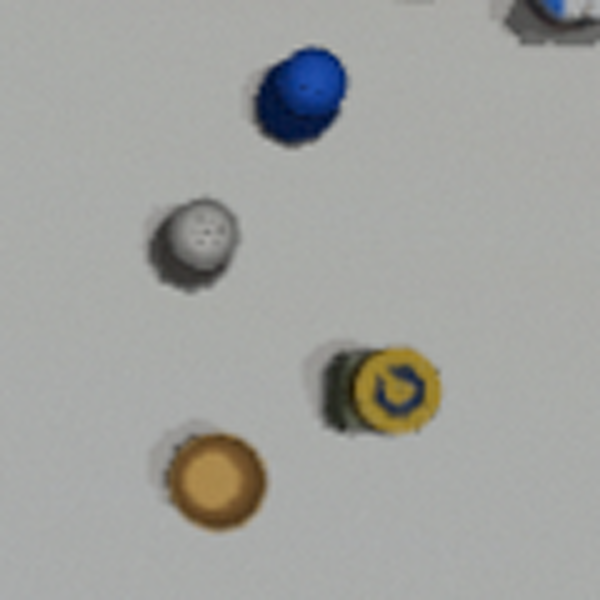

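The close crop (clear dome at 205,235) confirms the choice: the uncoloured pierced-dome shaker, with the blue one at (300,90). Next: refine positions, check the room behind the lid, and start moving up and away from the big box.

```bash
python3 - <<'E'
from h import *
p=vision.camera('top');C=cloud(p)
m=(C[...,0]>655)&(C[...,0]<800)&(C[...,1]>-180)&(C[...,1]<60)&(C[...,2]>30)&(p['depth']>0)&(C[...,2]<300)
q=C[m]
for y in range(-180,60,20):
    k=q[(abs(q[:,1]-y)<10)]
    if len(k):print(y,'minx z>30',k[:,0].min().round(),'z>100',np.round(k[k[:,2]>110][:,0].min()) if (k[:,2]>110).any() else None, k[:,2].max().round())
print('dome',atz(p,(291,177),87).round())
# lid top edges: fit rect by ray-plane at z=108 using brightness mask of lid near height
s=vision.silhouettes('caddy',p)
for d in s[:1]: print(d['rect'],d['conf'])
m=np.zeros((384,512),bool);m[148:217,150:232]=1
m&=(abs(C[...,2]-113)<4)
m=cv2.morphologyEx(m.astype(np.uint8),cv2.MORPH_OPEN,np.ones((7,7)))>0
ys,xs=np.where(m);print(cv2.minAreaRect(np.array([atz(p,(x,y),108)[:2] for x,y in zip(xs,ys)],np.float32)))
print('box minx',C[(C[...,1]<-540)&(C[...,2]>200)&(C[...,2]<250)&(p['depth']>0)][:,0].min())
q=C[(C[...,1]<-300)&(C[...,1]>-620)&(C[...,2]>150)&(C[...,0]>300)&(C[...,0]<600)];print('box y max',q[:,1].max())
p=vision.camera('side')
a,b=np.array(p['xyz']),ray(p,(258,171));print('side dome',atz(p,(258,171),85).round())
E
```

```text
-180 minx z>30 749.0 z>100 750.0 190.0
-160 minx z>30 745.0 z>100 745.0 192.0
-140 minx z>30 746.0 z>100 746.0 190.0
-120 minx z>30 655.0 z>100 763.0 170.0
-100 minx z>30 699.0 z>100 699.0 143.0
-80 minx z>30 695.0 z>100 695.0 145.0
-60 minx z>30 696.0 z>100 696.0 144.0
-40 minx z>30 712.0 z>100 712.0 141.0
-20 minx z>30 743.0 z>100 None 100.0
0 minx z>30 739.0 z>100 None 100.0
20 minx z>30 740.0 z>100 None 101.0
40 minx z>30 757.0 z>100 None 99.0
dome [ 602. -302.   87.]
[154.9, 152.9, 231.2, 251.4] 0.8Traceback (most recent call last):
  File "<stdin>", line 15, in <module>
cv2.error: OpenCV(4.12.0) /io/opencv/modules/imgproc/src/convhull.cpp:143: error: (-215:Assertion failed) total >= 0 && (depth == CV_32F || depth == CV_32S) in function 'convexHull'
```

>>> apply_moves(moves=[0,0,-0.03,0,0,0,0,0,-0.04,0,0,0,0,0,-0.04,0,0,0], claw=0, newtons=10)

```text
t: 1.65
tool_pos: [260.0, -622.5, 324.6]
tool_rot: [-179.9, 0.0, 22.7]
contact_force: [0.6, 0.3, 0.0]
width: 73.3
grasp_force: 0.0
```

>>> apply_moves(moves=[0.026,-0.0306,0,0,0,0,0.026,-0.0306,0,0,0,0,0.026,-0.0306,0,0,0,0,0.026,-0.0306,0,0,0,0,0.026,-0.0306,0,0,0,0,0.026,-0.0306,0,0,0,0,0.026,-0.0306,0,0,0,0,0.026,-0.0306,0,0,0,0,0.026,-0.0306,0,0,0,0,0.026,-0.0306,0,0,0,0,0.026,-0.0306,0,0,0,0,0.026,-0.0306,0,0,0,0,0.026,-0.0306,0,0,0,0,0.026,-0.0306,0,0,0,0,0,0,0,0,0,-8.3,0,0,0,0,0,-8.3,0,0,0,0,0,-8.3,0,0,0,0,0,-8.3,0,0,0,0,0,-8.3,0,0,0,0,0,-8.3])

```text
t: 3.65
tool_pos: [430.9, -87.2, 323.6]
tool_rot: [180.0, -0.0, 72.8]
contact_force: [-0.2, -0.6, -0.5]
width: 0.5
grasp_force: 0.0
```

```bash
python3 - <<'E'
from h import *
s=observe();print({k:np.round(s[k],1) for k in('t','joints','tool_pos','tool_rot','contact_force','width')})
E
```

```text
{'t': np.float64(3.6), 'joints': array([ 25.1,  -2.4, -21.1, 110.9,  -0.9,  71.4, -12.8]), 'tool_pos': array([430.9, -87.2, 323.6]), 'tool_rot': array([180. ,  -0. ,  72.8]), 'contact_force': array([-0.2, -0.6, -0.5]), 'width': np.float64(0.5)}
```

>>> apply_moves(moves=[0,0,0.0155,0,0,-8.25,0,0,0.0155,0,0,-8.25,0,0,0.0155,0,0,-8.25,0,0,0.0155,0,0,-8.25,0,0,0.0155,0,0,-8.25,0,0,0.0155,0,0,-8.25,0,0,0.0155,0,0,-8.25,0,0,0.0155,0,0,-8.25,0,0,0.0155,0,0,-8.25,0,0,0.0155,0,0,-8.25,0,0,0.0155,0,0,-8.25,0,0,0.0155,0,0,-8.25,0,0,0.0155,0,0,-8.25,0,0,0.0155,0,0,-8.25,0,0,0,0,0,0])

```text
t: 5.15
tool_pos: [430.0, -87.1, 105.2]
tool_rot: [179.9, -0.1, -171.9]
contact_force: [-0.5, -0.2, 0.0]
width: 0.4
grasp_force: 0.0
```

```bash
python3 - <<'E'
from h import *
s=observe();print({k:np.round(s[k],1) for k in('t','joints','tool_pos','tool_rot','contact_force','width')})
p=vision.camera('side');cv2.imwrite('pics/s1.png',cv2.resize(p['color'][130:310,150:370],(733,600),interpolation=cv2.INTER_CUBIC))
E
```

```text
{'t': np.float64(5.2), 'joints': array([ 26.9,  12.5, -26.3, 125.8,   8. ,  43.4,  93.5]), 'tool_pos': array([430. , -87.1, 105.2]), 'tool_rot': array([ 1.799e+02, -1.000e-01, -1.719e+02]), 'contact_force': array([-0.5, -0.2,  0. ]), 'width': np.float64(0.4)}
```

View pics/s1.png

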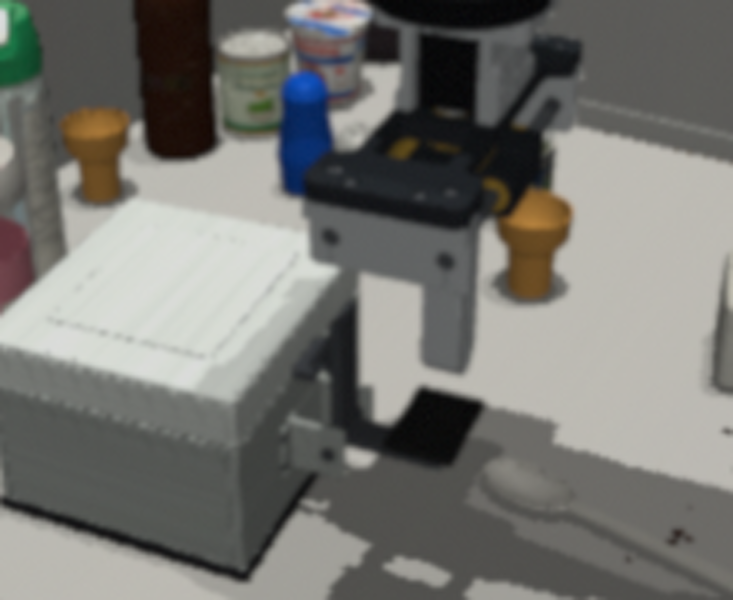

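The finger tip (445,365 in the crop) stands right above the black plate (435,425), and the gripper body is clear of hook and lid. I'll feel downwards now.

>>> apply_moves(moves=[0,0,0.008,0,0,0,0,0,0.008,0,0,0,0,0,0.005,0,0,0,0,0,0.002,0,0,0,0,0,0,0,0,0])

```text
t: 5.7
tool_pos: [430.8, -87.1, 83.3]
tool_rot: [180.0, -0.0, -172.0]
contact_force: [0.1, 0.5, -0.3]
width: 0.6
grasp_force: 0.0
```

>>> apply_moves(moves=[0,0,0.001,0,0,0,0,0,0.001,0,0,0,0,0,0.001,0,0,0,0,0,0,0,0,0])

```text
t: 6.1
tool_pos: [430.9, -87.2, 80.5]
tool_rot: [180.0, 0.0, -172.0]
contact_force: [0.8, 0.0, -0.2]
width: 0.5
grasp_force: 0.0
```

>>> apply_moves(moves=[0,0,0.001,0,0,0,0,0,0.001,0,0,0,0,0,0.001,0,0,0,0,0,0,0,0,0])

```text
t: 6.5
tool_pos: [430.8, -87.1, 77.4]
tool_rot: [180.0, -0.0, -172.0]
contact_force: [-1.2, 0.1, -0.9]
width: 0.6
grasp_force: 0.0
```

>>> apply_moves(moves=[0,0,0.001,0,0,0,0,0,0.001,0,0,0,0,0,0,0,0,0])

```text
t: 6.8
tool_pos: [430.8, -87.1, 75.4]
tool_rot: [180.0, -0.0, -172.0]
contact_force: [-0.2, 0.3, 0.3]
width: 0.4
grasp_force: 0.0
```

Tip at 67.4 with no contact yet.

>>> apply_moves(moves=[0,0,0.001,0,0,0,0,0,0.001,0,0,0,0,0,0,0,0,0])

```text
t: 7.1
tool_pos: [431.0, -87.2, 73.4]
tool_rot: [180.0, 0.0, -172.0]
contact_force: [-0.8, -0.9, 0.2]
width: 0.9
grasp_force: 0.2
```

>>> apply_moves(moves=[0,0,0.001,0,0,0,0,0,0.001,0,0,0,0,0,0,0,0,0])

```text
t: 7.4
tool_pos: [430.6, -87.2, 71.3]
tool_rot: [180.0, -0.0, -172.0]
contact_force: [-2.1, -0.5, 1.9]
width: 0.4
grasp_force: 1.3
```

>>> apply_moves(moves=[0,0,0.001,0,0,0,0,0,0,0,0,0])

```text
t: 7.6
tool_pos: [430.8, -87.2, 70.4]
tool_rot: [180.0, -0.0, -172.0]
contact_force: [-2.6, -0.3, 2.9]
width: 0.3
grasp_force: 1.5
```

>>> apply_moves(moves=[0,0,0.001,0,0,0,0,0,0,0,0,0])

```text
t: 7.8
tool_pos: [431.0, -87.2, 69.4]
tool_rot: [180.0, 0.0, -172.0]
contact_force: [-2.2, -0.1, 2.9]
width: 0.6
grasp_force: 1.7
```

>>> apply_moves(moves=[0,0,0.001,0,0,0,0,0,0,0,0,0])

```text
t: 8.0
tool_pos: [430.7, -87.2, 68.4]
tool_rot: [180.0, -0.0, -172.0]
contact_force: [-3.5, -1.1, 4.7]
width: 0.2
grasp_force: 2.7
```

>>> apply_moves(moves=[0,0,0.0005,0,0,0,0,0,0,0,0,0])

```text
t: 8.2
tool_pos: [430.6, -87.2, 67.9]
tool_rot: [180.0, -0.0, -172.0]
contact_force: [-4.0, -1.8, 5.2]
width: 0.7
grasp_force: 2.9
```

>>> apply_moves(moves=[0,0,0.0005,0,0,0,0,0,0,0,0,0])

```text
t: 8.4
tool_pos: [430.5, -87.2, 67.4]
tool_rot: [180.0, -0.0, -172.0]
contact_force: [-4.7, -1.2, 5.4]
width: 0.4
grasp_force: 3.1
```

```bash
cat > lid.py <<'E'
from h import *
p=vision.camera('side');C=cloud(p)
d=C-np.array([573.5,-65,0]);a=np.radians(8.5);X=d[...,0]*np.cos(a)+d[...,1]*np.sin(a);Y=-d[...,0]*np.sin(a)+d[...,1]*np.cos(a)
m=(X>-100)&(X<140)&(abs(Y)<72)&(p['depth']>0)
for x in range(-100,140,20):
    k=m&(abs(X-x-10)<10); z=C[k][:,2]
    if len(z):print(x+10,len(z),np.percentile(z,[2,50,98]).round())
s=observe();print(s['t'],s['contact_force'])
E
python3 lid.py
```

```text
-90 1329 [ -1.  50. 447.]
-70 1270 [-0. 46. 82.]
-50 12 [55. 81. 82.]
-30 384 [ 22.  73. 197.]
-10 1369 [  6. 190. 202.]
10 522 [ 6. 25. 83.]
30 513 [  6.  24. 108.]
50 493 [  6.  25. 101.]
70 1334 [ 7. 58. 84.]
90 76 [-1.  1.  3.]
110 167 [ -1.   1. 124.]
130 836 [ -0.  84. 139.]
8.45 [-5.51344124 -1.20769668  6.89474   ]
```

The latch has tripped and the lid is swinging. I'll hold still, then retreat upwards.

>>> apply_moves(moves=[0,0,-0.001,0,0,0,0,0,0,0,0,0,0,0,0,0,0,0,0,0,0,0,0,0,0,0,0,0,0,0,0,0,0,0,0,0,0,0,0,0,0,0,0,0,0,0,0,0,0,0,0,0,0,0,0,0,0,0,0,0,0,0,0,0,0,0,0,0,0,0,0,0,0,0,0,0,0,0,0,0,0,0,0,0])

```text
t: 9.85
tool_pos: [430.8, -87.2, 68.5]
tool_rot: [180.0, -0.0, -172.0]
contact_force: [-4.3, -1.2, 4.7]
width: 0.7
grasp_force: 2.7
```

```bash
python3 lid.py
```

```text
-90 1347 [ -1.  51. 448.]
-70 1258 [-0. 46. 82.]
-50 12 [56. 81. 82.]
-30 248 [19. 56. 82.]
-10 512 [ 6. 25. 81.]
10 513 [ 6. 24. 81.]
30 483 [ 6. 22. 81.]
50 489 [ 6. 23. 81.]
70 1583 [  8.  64. 165.]
90 2724 [  1. 135. 227.]
110 1306 [ -0. 178. 218.]
130 396 [-1.  2. 48.]
9.9 [-4.04400248 -1.08658577  4.61459673]
```

>>> apply_moves(moves=[0,0,-0.02,0,0,0,0,0,-0.04,0,0,0,0,0,-0.05,0,0,0,0,0,-0.05,0,0,0,-0.0174,-0.0296,0,0,0,0,-0.0174,-0.0296,0,0,0,0,-0.0174,-0.0296,0,0,0,0,-0.0174,-0.0296,0,0,0,0,-0.0174,-0.0296,0,0,0,0,-0.0174,-0.0296,0,0,0,0,-0.0174,-0.0296,0,0,0,0,-0.0174,-0.0296,0,0,0,0,0,0,0,0,0,0,0,0,0,0,0,0], claw=0.07)

```text
t: 11.3
tool_pos: [601.9, -302.4, 227.7]
tool_rot: [180.0, -0.0, -172.0]
contact_force: [0.6, 1.4, -0.1]
width: 70.1
grasp_force: 0.0
```

```bash
python3 - <<'E'
from h import *
s=observe();print({k:np.round(s[k],1) for k in('t','joints','tool_pos','tool_rot','contact_force','width')})
p=vision.camera('wrist');C=cloud(p);cv2.imwrite('pics/w1.png',p['color'])
for d in vision.silhouettes('salt_shaker',p):
    q=C[d['pixels']];q=q[q[:,2]>75];print(d['rect'],d['conf'],np.median(C[d['pixels']],0).round())
    if len(q): print(q.mean(0).round(1),q.min(0).round(),q.max(0).round())
for d in vision.pinpoint('salt_shaker',p): print(d, atz(p,d['location'],0).round(1))
E
```

```text
{'t': np.float64(11.3), 'joints': array([ 35.4,  24.9, -19.4,  90.1,   8.7,  66.5, 112.1]), 'tool_pos': array([ 601.9, -302.4,  227.7]), 'tool_rot': array([ 180.,   -0., -172.]), 'contact_force': array([ 0.6,  1.4, -0.1]), 'width': np.float64(70.1)}
[243.2, 156.6, 277.7, 199.6] 0.94 [ 597. -303.   82.]
[ 602.4 -302.2   86.8] [ 530. -319.   75.] [ 621. -285.  400.]
[201.0, 208.0, 225.2, 254.9] 0.86 [ 668. -348.   63.]
[ 675.9 -347.2   87.2] [ 530. -358.   75.] [ 697. -313.  400.]
{'location': [213.9, 219.8], 'conf': 0.84} [ 682.  -356.3    0. ]
{'location': [260.7, 172.7], 'conf': 0.66} [ 607.4 -301.3    0. ]
```

View pics/w1.png

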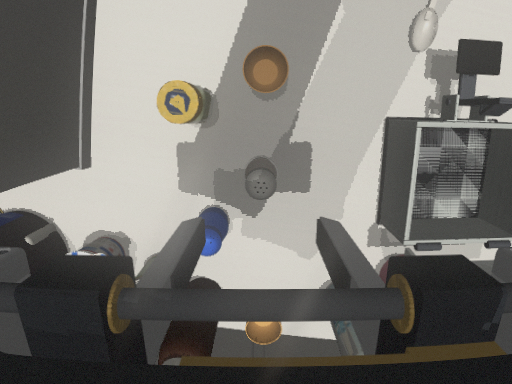

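The wrist view shows the clear shaker at (260,180) centred between the jaws. The blue one (212,230), jar (180,102), and cone (265,70) are clear of the fingers, and the open caddy is on the right. I'll descend.

>>> apply_moves(moves=[0,0,0.03,0,0,0,0,0,0.03,0,0,0,0,0,0.03,0,0,0,0,0,0.03,0,0,0,0,0,0.03,0,0,0,0,0,0.02,0,0,0,0,0,0.012,0,0,0,0,0,0.008,0,0,0,0,0,0,0,0,0])

```text
t: 12.35
tool_pos: [601.5, -302.1, 38.3]
tool_rot: [180.0, -0.0, -172.0]
contact_force: [-0.7, -0.7, -0.1]
width: 69.9
grasp_force: 0.0
```

>>> apply_moves(moves=[0,0,0,0,0,0,0,0,0,0,0,0,0,0,0,0,0,0,0,0,0,0,0,0,0,0,0,0,0,0,0,0,0,0,0,0], claw=0.035, newtons=10)

```text
t: 12.95
tool_pos: [601.9, -302.4, 38.9]
tool_rot: [-180.0, 0.0, -172.0]
contact_force: [-2.0, 1.3, 5.8]
width: 41.2
grasp_force: 10.3
```

```bash
python3 - <<'E'
from h import *
p=vision.camera('wrist');C=cloud(p);q=vision.camera('side')
a=cv2.resize(p['color'][100:300,160:360],(400,400));
b=cv2.resize(q['color'][120:260,200:340],(400,400))
cv2.imwrite('pics/w2.png',np.hstack([a,b]))
for d in vision.silhouettes('salt_shaker',p):
    k=C[d['pixels']];k=k[(k[:,2]>84)&(k[:,2]<96)];print(d['rect'],d['conf'],k.mean(0).round(1),len(k))
E
```

```text
(no output)
```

View pics/w2.png

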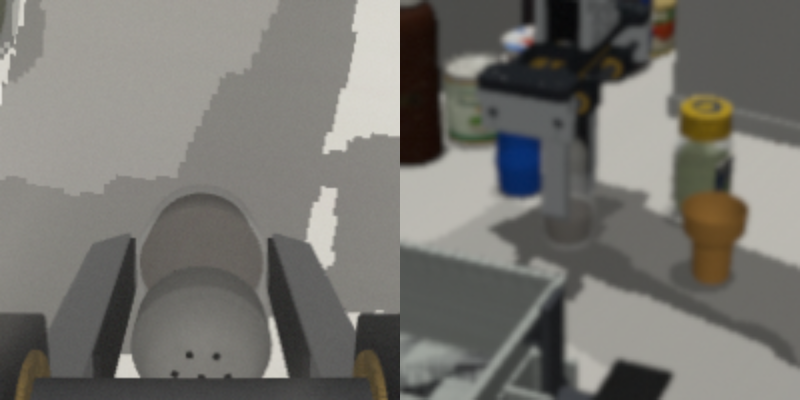

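The shaker stands upright, symmetric between the pads (left half at ~200,300). I'll lift it gently.

>>> apply_moves(moves=[0,0,-0.004,0,0,0,0,0,-0.008,0,0,0,0,0,-0.015,0,0,0,0,0,-0.02,0,0,0,0,0,-0.025,0,0,0,0,0,-0.03,0,0,0,0,0,-0.03,0,0,0,0,0,-0.02,0,0,0,0,0,0,0,0,0])

```text
t: 14.0
tool_pos: [603.1, -302.9, 194.9]
tool_rot: [-179.8, 0.3, -172.0]
contact_force: [0.4, 0.4, -1.5]
width: 40.5
grasp_force: 9.8
```

```bash
python3 - <<'E'
from h import *
s=observe();print({k:np.round(s[k],1) for k in('t','joints','tool_pos','tool_rot','contact_force','width','grasp_force')})
p=vision.camera('wrist');q=vision.camera('side')
a=cv2.resize(p['color'][100:300,160:360],(400,400));
b=cv2.resize(q['color'][80:260,160:340],(400,400))
cv2.imwrite('pics/w3.png',np.hstack([a,b]))
C=cloud(q)
for n in ('salt_shaker','caddy'):
  for d in vision.silhouettes(n,q): print(n,d['rect'],d['conf'],np.median(C[d['pixels']],0).round())
# caddy rim by side cloud, and by wrist cloud
C=cloud(p)
for P,C in((p,cloud(p)),(q,cloud(q))):
    m=(abs(C[...,2]-80)<5)&(C[...,0]>480)&(C[...,0]<680)&(C[...,1]>-170)&(C[...,1]<40)&(P['depth']>0)
    if m.sum()>20: print(m.sum(),cv2.minAreaRect(C[m][:,:2].astype(np.float32)))
E
```

```text
{'t': np.float64(14.0), 'joints': array([ 35.3,  26.3, -19.3,  92.2,   9.5,  62.8, 111.5]), 'tool_pos': array([ 603.1, -302.9,  194.9]), 'tool_rot': array([-179.8,    0.3, -172. ]), 'contact_force': array([ 0.4,  0.4, -1.5]), 'width': np.float64(40.5), 'grasp_force': np.float64(9.8)}
salt_shaker [244.7, 96.2, 267.6, 146.7] 0.8 [ 593. -290.  184.]
salt_shaker [231.3, 151.8, 251.8, 187.3] 0.76 [ 674. -339.   46.]
caddy [113.2, 132.6, 293.9, 308.4] 0.93 [625. -55.  71.]
2382 ((583.8182373046875, -96.82359313964844), (188.7948760986328, 110.35272979736328), 20.674427032470703)
1358 ((574.9600830078125, -63.060218811035156), (191.62893676757812, 151.66043090820312), 8.458392143249512)
```

View pics/w3.png

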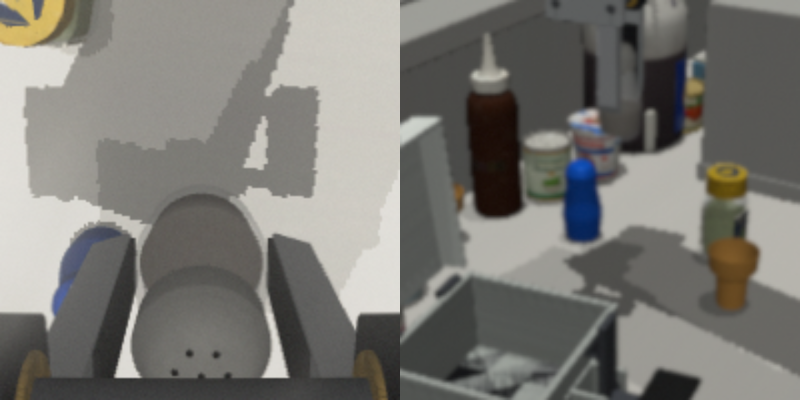

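Shaker is held upright (left half at ~200,310), and the caddy is open with the lid standing at the back. I'll carry it over the well.

>>> apply_moves(moves=[0,0.012,0,0,0,0,0.0006,0.025,0,0,0,0,0.0006,0.025,0,0,0,0,0.0006,0.025,0,0,0,0,0.0006,0.025,0,0,0,0,0.0006,0.025,0,0,0,0,0.0006,0.025,0,0,0,0,0.0006,0.025,0,0,0,0,0.0006,0.025,0,0,0,0,0.0006,0.018,0,0,0,0,0.0004,0.009,0,0,0,0,0,0,0.01,0,0,0,0,0,0.02,0,0,0,0,0,0.02,0,0,0,0,0,0.01,0,0,0,0,0,0,0,0,0])

```text
t: 15.8
tool_pos: [561.7, -67.1, 128.7]
tool_rot: [180.0, -0.2, -172.1]
contact_force: [-0.0, 0.9, -1.4]
width: 41.0
grasp_force: 9.8
```

```bash
python3 lid.py; python3 - <<'E'
from h import *
s=observe();print({k:np.round(s[k],1) for k in('t','joints','tool_pos','tool_rot','contact_force','width','grasp_force')})
p=vision.camera('wrist');C=cloud(p)
m=(abs(C[...,2]-80)<4)&(C[...,0]>470)&(C[...,0]<680)&(C[...,1]>-170)&(C[...,1]<40)&(p['depth']>0)
print(m.sum(),cv2.minAreaRect(C[m][:,:2].astype(np.float32)))
q=C[m];a=np.radians(8.5);d=q-[573.5,-65,0];X=d[:,0]*np.cos(a)+d[:,1]*np.sin(a);Y=-d[:,0]*np.sin(a)+d[:,1]*np.cos(a)
k=abs(X)<50;print(np.histogram(Y[k],np.arange(-90,91,4)));k=abs(Y)<60;print(np.histogram(X[k],np.arange(-90,91,4))[0])
cv2.imwrite('pics/w4.png',p['color'])
E
```

```text
-90 1091 [ -1.  37. 117.]
-70 1283 [-0. 47. 82.]
-50 3187 [ 74. 375. 448.]
-30 4285 [ 48. 296. 446.]
-10 3438 [  7. 265. 447.]
10 1788 [  6. 320. 448.]
30 432 [  6.  14. 450.]
50 275 [ 6.  8. 80.]
70 1485 [  7.  62. 118.]
90 2159 [  1. 124. 229.]
110 951 [ -0. 176. 218.]
130 396 [-1.  2. 49.]
15.85 [-0.66459288 -0.26369035 -0.55975129]
{'t': np.float64(15.8), 'joints': array([ 20.1,  21.4, -24.3, 109.4,  11. ,  51.5,  88.3]), 'tool_pos': array([562.4, -67. , 129.9]), 'tool_rot': array([ 1.800e+02, -1.000e-01, -1.721e+02]), 'contact_force': array([-0.7, -0.3, -0.6]), 'width': np.float64(40.7), 'grasp_force': np.float64(9.8)}
4234 ((584.646240234375, -63.31501007080078), (165.29481506347656, 150.63690185546875), 8.412848472595215)
(array([  0,   0,   0,  83, 480, 258,   0,   0,   0,   0,   0,   0,   0,
         0,   0,   0,   0,   0,   0,   0,   0,   0,   0,   0,   0,   0,
         0,   0,   0,   0,   0,   0,   0,   0,   0,   0,   0,   0,   0,
       329, 489,  80,   0,   0,   0]), array([-90, -86, -82, -78, -74, -70, -66, -62, -58, -54, -50, -46, -42,
       -38, -34, -30, -26, -22, -18, -14, -10,  -6,  -2,   2,   6,  10,
        14,  18,  22,  26,  30,  34,  38,  42,  46,  50,  54,  58,  62,
        66,  70,  74,  78,  82,  86,  90]))
[  0   0   0   0 338 927 183   0   0   0   0   0   0   0   0   0   0   0
   0   0   0   0   0   0   0   0   0   0   0   0   0   0   0   0   0   0
   0   0   0   0   0   0   0   0   0]
```

View pics/w4.png

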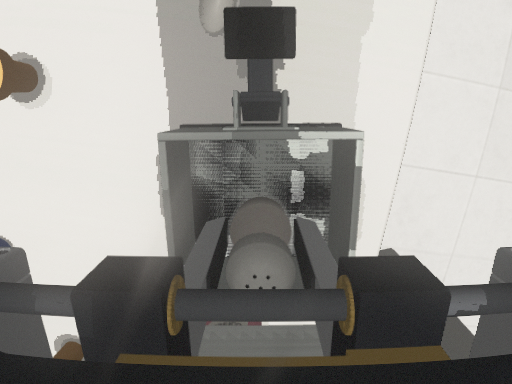

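The shaker hangs centred between the caddy walls (170 and 350 px), well inside the front rim (row 132). I'll lower it.

>>> apply_moves(moves=[0,0,0.012,0,0,0,0,0,0.02,0,0,0,0,0,0.02,0,0,0,0,0,0.015,0,0,0,0,0,0.008,0,0,0,0,0,0.003,0,0,0,0,0,0.001,0,0,0,0,0,0,0,0,0])

```text
t: 16.7
tool_pos: [563.1, -66.5, 52.0]
tool_rot: [-180.0, 0.0, -172.0]
contact_force: [-0.5, 0.2, -1.2]
width: 41.0
grasp_force: 9.8
```

>>> apply_moves(moves=[0,0,0.001,0,0,0,0,0,0.001,0,0,0,0,0,0.001,0,0,0,0,0,0,0,0,0])

```text
t: 17.1
tool_pos: [562.7, -66.5, 48.5]
tool_rot: [180.0, 0.0, -172.0]
contact_force: [-0.4, -0.1, -1.7]
width: 40.9
grasp_force: 9.8
```

>>> apply_moves(moves=[0,0,0.001,0,0,0,0,0,0.001,0,0,0,0,0,0,0,0,0])

```text
t: 17.4
tool_pos: [562.7, -66.5, 46.3]
tool_rot: [180.0, -0.0, -172.0]
contact_force: [-0.3, -0.4, -0.9]
width: 40.8
grasp_force: 9.8
```

>>> apply_moves(moves=[0,0,0.001,0,0,0,0,0,0.0005,0,0,0,0,0,0,0,0,0])

```text
t: 17.7
tool_pos: [562.8, -66.5, 45.0]
tool_rot: [180.0, 0.0, -172.0]
contact_force: [1.2, -0.1, -0.0]
width: 40.8
grasp_force: 9.9
```

>>> apply_moves(moves=[0,0,0.001,0,0,0,0,0,0,0,0,0])

```text
t: 17.9
tool_pos: [563.1, -66.5, 44.7]
tool_rot: [-180.0, 0.0, -172.0]
contact_force: [-3.0, 0.6, 12.6]
width: 40.8
grasp_force: 10.7
```

```bash
python3 -c "
from h import *
for i in range(3):
    vision.camera('wrist');s=observe();print(s['tool_pos'],s['contact_force'])"
```

```text
[563.15011196 -66.43842889  44.7255107 ] [-3.19530506  0.55212465 11.79262624]
[563.14435692 -66.45576234  44.7266999 ] [-3.28564183  0.65983467 10.80447725]
[563.12125217 -66.45346192  44.69330669] [-3.00120987  0.63930395 11.90315067]
```

It is down on the floor. I'll ease off a hair, release, and retreat straight up.

>>> apply_moves(moves=[0,0,-0.0007,0,0,0,0,0,0,0,0,0])

```text
t: 18.25
tool_pos: [562.8, -66.5, 44.8]
tool_rot: [-180.0, 0.0, -172.0]
contact_force: [-1.3, 0.0, 4.5]
width: 40.6
grasp_force: 10.2
```

>>> apply_moves(moves=[0,0,0,0,0,0,0,0,0,0,0,0,0,0,0,0,0,0,0,0,0,0,0,0,0,0,0,0,0,0,0,0,0,0,0,0,0,0,-0.01,0,0,0,0,0,-0.02,0,0,0,0,0,-0.03,0,0,0,0,0,-0.04,0,0,0,0,0,-0.04,0,0,0,0,0,-0.04,0,0,0,0,0,-0.04,0,0,0,0,0,0,0,0,0], claw=0.065)

```text
t: 19.65
tool_pos: [564.9, -66.3, 270.9]
tool_rot: [-179.9, 0.5, -172.0]
contact_force: [0.5, -0.3, -1.2]
width: 65.0
grasp_force: 0.0
```

```bash
python3 lid.py; python3 - <<'E'
from h import *
s=observe();print({k:np.round(s[k],1) for k in('t','joints','tool_pos','tool_rot','contact_force','width','grasp_force')})
p=vision.camera('wrist');C=cloud(p)
for d in vision.silhouettes('salt_shaker',p): print(d['rect'],d['conf'],np.median(C[d['pixels']],0).round(),np.percentile(C[d['pixels']],98,axis=0).round())
cv2.imwrite('pics/w5.png',p['color'])
E
```

```text
-90 1093 [ -1.  37. 117.]
-70 1270 [-0. 47. 82.]
-50 597 [ 57. 377. 447.]
-30 2365 [ 31. 395. 445.]
-10 3175 [  8. 307. 443.]
10 951 [ 15. 399. 447.]
30 197 [  6.  65. 445.]
50 359 [ 6. 38. 81.]
70 1575 [  7.  65. 169.]
90 2737 [  1. 135. 228.]
110 1287 [ -0. 179. 218.]
130 393 [-1.  2. 49.]
19.7 [-0.06268286  0.38788332 -0.56309579]
{'t': np.float64(19.7), 'joints': array([ 22.1,  13.4, -25.8, 101.2,   6.4,  66.5,  92.4]), 'tool_pos': array([563.8, -66.4, 267.9]), 'tool_rot': array([-179.9,    0.3, -172. ]), 'contact_force': array([-0.1,  0.4, -0.6]), 'width': np.float64(65.0), 'grasp_force': np.float64(0.0)}
[245.5, 150.3, 276.3, 189.0] 0.92 [558. -67.  88.] [580. -49.  96.]
[25.8, 202.9, 78.7, 238.3] 0.8 [ 672. -343.   59.] [ 691. -334.   90.]
```

View pics/w5.png

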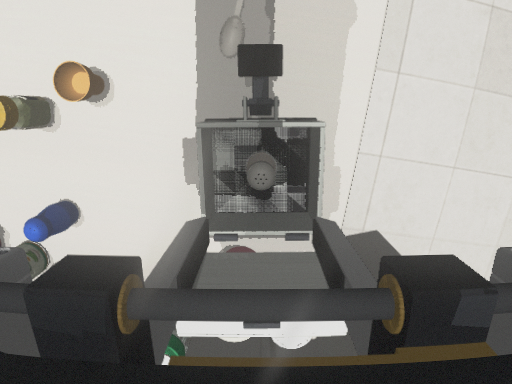

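The shaker stands upright in the well (261,175), and the lid is open behind it (250,330). I'll close the jaws and go over and behind the lid.

>>> apply_moves(moves=[0,0,-0.01,0,0,0,-0.01,0,0,0,0,0,-0.02,0,0,0,0,0,-0.025,0,0,0,0,0,-0.025,0,0,0,0,0,-0.025,0,0,0,0,0,-0.02,0,0,0,0,0,-0.015,0,0,0,0,0,-0.005,0,0,0,0,0,0,0,0,0,0,0,0,0,0,0], claw=0)

```text
invalid input at $.moves: expected a multiple of 6 numbers
```

```bash
cat > st.py <<'E'
from h import *
s=observe();t=s['tool_pos'];d=t-np.array([573.5,-65,0]);a=np.radians(8.5)
print(s['t'],t.round(1),s['tool_rot'].round(1),'F',s['contact_force'].round(1),'w',s['width'],'caddyXY',round(d[0]*np.cos(a)+d[1]*np.sin(a),1),round(-d[0]*np.sin(a)+d[1]*np.cos(a),1),'tipz',round(t[2]-8,1))
E
python3 st.py; python3 - <<'E'
from h import *
p=vision.camera('side');C=cloud(p)
d=C-np.array([573.5,-65,0]);a=np.radians(8.5);X=d[...,0]*np.cos(a)+d[...,1]*np.sin(a);Y=-d[...,0]*np.sin(a)+d[...,1]*np.cos(a)
m=(p['depth']>0)&(abs(Y)<70)&(X>75)&(X<118)
for z in range(190,245,6):
    k=m&(abs(C[...,2]-z)<3); 
    if k.sum():print(z,k.sum(),X[k].min().round(),X[k].max().round())
E
```

```text
19.8 [562.4 -66.5 264.7] [-180.   -0. -172.] F [-0.4 -0.1  0.1] w 65.15239060374071 caddyXY -11.2 0.1 tipz 256.7
190 183 79.0 105.0
196 169 80.0 106.0
202 40 80.0 104.0
208 16 80.0 95.0
214 66 80.0 111.0
220 475 80.0 110.0
226 48 81.0 88.0
232 42 81.0 88.0
```

>>> apply_moves(moves=[0,0,-0.015,0,0,0,-0.01,0,0,0,0,0,-0.02,0,0,0,0,0,-0.025,0,0,0,0,0,-0.025,0,0,0,0,0,-0.025,0,0,0,0,0,-0.02,0,0,0,0,0,-0.015,0,0,0,0,0,-0.005,0,0,0,0,0,0,0,0,0,0,0], claw=0)

```text
t: 20.85
tool_pos: [706.7, -46.0, 278.9]
tool_rot: [180.0, -0.1, -172.0]
contact_force: [-0.7, 0.2, 0.2]
width: 0.8
grasp_force: 0.0
```

```bash
python3 st.py
```

```text
20.85 [706.7 -46.  278.9] [ 1.80e+02 -1.00e-01 -1.72e+02] F [-0.7  0.2  0.2] w 0.765346483115501 caddyXY 134.5 -0.9 tipz 270.9
```

>>> apply_moves(moves=[0,0,0.02,0,0,0,0,0,0.025,0,0,0,0,0,0.02,0,0,0,0,0,0.008,0,0,0,0.004,0,0,0,0,0,0.004,0,0,0,0,0,0.004,0,0,0,0,0,0,0,0,0,0,0])

```text
t: 21.65
tool_pos: [694.3, -48.3, 207.9]
tool_rot: [-180.0, 0.1, -172.0]
contact_force: [-0.4, 0.4, 1.2]
width: 0.5
grasp_force: 0.0
```

```bash
python3 st.py
```

```text
21.65 [694.3 -48.3 207.9] [-1.80e+02  1.00e-01 -1.72e+02] F [-0.4  0.4  1.2] w 0.5348431544873237 caddyXY 122.0 -1.3 tipz 199.9
```

>>> apply_moves(moves=[0.0066,0,0,0,0,0,0.006,0,-0.0012,0,0,0,0.006,0,-0.0012,0,0,0,0.006,0,-0.0012,0,0,0,0.008,0,-0.0005,0,0,0,0.008,0,-0.0005,0,0,0,0.008,0,-0.0003,0,0,0])

```text
t: 22.35
tool_pos: [645.5, -54.9, 211.6]
tool_rot: [180.0, -0.0, -172.0]
contact_force: [1.6, -0.1, -0.8]
width: 0.7
grasp_force: 0.7
```

```bash
python3 st.py; python3 lid.py
```

```text
22.35 [645.5 -54.9 211.6] [ 180.   -0. -172.] F [ 1.6 -0.1 -0.8] w 0.7063283001755223 caddyXY 72.7 -0.7 tipz 203.6
-90 1089 [ -1.  37. 117.]
-70 1267 [-0. 46. 82.]
-50 120 [51. 73. 82.]
-30 522 [23. 53. 86.]
-10 847 [ 7. 60. 96.]
10 356 [ 9. 56. 93.]
30 1470 [  8. 390. 446.]
50 3997 [  7. 339. 445.]
70 4377 [ 13. 170. 442.]
90 1508 [  0. 341. 446.]
110 221 [ -1.   1. 443.]
130 427 [ -1.   2. 129.]
22.4 [0.53772041 0.07780064 0.31891087]
```

The lid follows with 1–2 N. I'll continue along the arc.

>>> apply_moves(moves=[0.008,0,0.0011,0,0,0,0.008,0,0.0011,0,0,0,0.008,0,0.0012,0,0,0,0.0078,0,0.0027,0,0,0,0.0077,0,0.0027,0,0,0,0.0077,0,0.0028,0,0,0,0.007,0,0.0042,0,0,0,0.007,0,0.0042,0,0,0,0.007,0,0.0043,0,0,0])

```text
t: 23.3
tool_pos: [578.1, -64.3, 186.9]
tool_rot: [180.0, -0.0, -172.0]
contact_force: [2.5, 0.0, 0.3]
width: 0.6
grasp_force: 0.6
```

```bash
python3 st.py; python3 lid.py
```

```text
23.3 [578.1 -64.3 186.9] [ 180.   -0. -172.] F [2.5 0.  0.3] w 0.5638817728383629 caddyXY 4.7 -0.0 tipz 178.9
-90 1087 [ -1.  38. 117.]
-70 1283 [-0. 46. 82.]
-50 313 [ 53. 182. 437.]
-30 3731 [ 35. 314. 446.]
-10 4181 [  9. 317. 445.]
10 2178 [ 24. 327. 447.]
30 1067 [  8. 347. 449.]
50 396 [  6.  45. 416.]
70 977 [  7.  47. 123.]
90 95 [ -1.   1. 110.]
110 167 [ -1.   1. 121.]
130 907 [ -1.  83. 139.]
23.35 [0.62643842 0.4783118  0.26524407]
```

>>> apply_moves(moves=[0.0061,0,0.0055,0,0,0,0.0061,0,0.0055,0,0,0,0.0061,0,0.0056,0,0,0,0.0048,0,0.0066,0,0,0,0.0048,0,0.0066,0,0,0,0.0048,0,0.0066,0,0,0])

```text
t: 23.95
tool_pos: [546.0, -68.8, 150.3]
tool_rot: [180.0, -0.0, -172.0]
contact_force: [1.4, 0.0, 0.9]
width: 0.2
grasp_force: 0.6
```

>>> apply_moves(moves=[0.002,0,0.004,0,0,0,0.002,0,0.004,0,0,0,0.0016,0,0.003,0,0,0,0.0014,0,0.003,0,0,0])

```text
t: 24.35
tool_pos: [539.5, -69.8, 136.7]
tool_rot: [180.0, 0.0, -172.0]
contact_force: [-0.8, -0.9, 2.2]
width: 0.4
grasp_force: 0.7
```

```bash
python3 st.py
```

```text
24.35 [539.5 -69.8 136.7] [ 180.    0. -172.] F [-0.8 -0.9  2.2] w 0.38976926038411924 caddyXY -34.4 0.3 tipz 128.7
```

>>> apply_moves(moves=[0.0007,0,0.002,0,0,0,0.0007,0,0.002,0,0,0,0.0006,0,0.002,0,0,0])

```text
t: 24.65
tool_pos: [537.5, -70.0, 130.8]
tool_rot: [180.0, 0.0, -172.0]
contact_force: [-0.6, -0.5, 2.0]
width: 0.5
grasp_force: 0.7
```

>>> apply_moves(moves=[0.0004,0,0.0015,0,0,0,0.0004,0,0.0015,0,0,0,0.0003,0,0.001,0,0,0])

```text
t: 24.95
tool_pos: [536.4, -70.2, 127.1]
tool_rot: [-180.0, 0.0, -172.0]
contact_force: [-2.9, -0.9, 8.9]
width: 0.5
grasp_force: 4.4
```

>>> apply_moves(moves=[0.0003,0,0.001,0,0,0,0.0003,0,0.001,0,0,0,0,0,0,0,0,0])

```text
t: 25.25
tool_pos: [535.9, -70.3, 125.3]
tool_rot: [-180.0, 0.0, -172.0]
contact_force: [-3.8, -0.4, 9.5]
width: 0.5
grasp_force: 4.8
```

>>> apply_moves(moves=[0.0002,0,0.001,0,0,0,0.0002,0,0.001,0,0,0,0,0,0,0,0,0])

```text
t: 25.55
tool_pos: [535.6, -70.3, 123.2]
tool_rot: [-180.0, 0.0, -172.0]
contact_force: [0.3, -0.5, -0.0]
width: 0.5
grasp_force: 0.0
```

>>> apply_moves(moves=[0.0002,0,0.001,0,0,0,0.0002,0,0.001,0,0,0,0,0,0,0,0,0])

```text
t: 25.85
tool_pos: [535.1, -70.3, 120.8]
tool_rot: [180.0, 0.0, -172.0]
contact_force: [-0.1, 0.3, 2.9]
width: 0.1
grasp_force: 1.3
```

>>> apply_moves(moves=[0.0002,0,0.001,0,0,0,0,0,0.001,0,0,0,0,0,0,0,0,0])

```text
t: 26.15
tool_pos: [534.5, -70.4, 118.5]
tool_rot: [180.0, -0.0, -172.0]
contact_force: [-0.6, 0.5, 0.2]
width: 1.1
grasp_force: 0.0
```

```bash
cat > lz.py <<'E'
from h import *
for n in('side','wrist'):
    p=vision.camera(n);C=cloud(p)
    d=C-np.array([573.5,-65,0]);a=np.radians(8.5);X=d[...,0]*np.cos(a)+d[...,1]*np.sin(a);Y=-d[...,0]*np.sin(a)+d[...,1]*np.cos(a)
    m=(X>-66)&(X<66)&(abs(Y)<70)&(p['depth']>0)&(C[...,2]>98)&(C[...,2]<125)&((abs(Y)>30)|(X>0))
    if m.sum()>50:
        A=np.c_[X[m]-70,np.ones(m.sum())];k,*_=np.linalg.lstsq(A,C[m][:,2],rcond=None);print(n,m.sum(),'lid angle~',-k[0],'z at hinge',k[1])
    m=(X>-105)&(X<-74)&(abs(Y)<12)&(p['depth']>0)&(C[...,2]>105)&(C[...,2]<125)
    if m.sum():print('hook top',m.sum(),np.median(C[m],0).round(1),'X',np.percentile(X[m],[5,50,95]).round(1),'z',C[m][:,2].max().round(1))
E
python3 lz.py; python3 st.py
```

```text
side 2455 lid angle~ 0.015934889415143882 z at hinge 109.78839044149403
hook top 63 [478.7 -76.8 115.2] X [-97.2 -96.  -92.1] z 118.4
wrist 9331 lid angle~ 0.013450979478021421 z at hinge 109.41845656261675
hook top 685 [479.1 -78.8 116.1] X [-99.4 -95.4 -89.7] z 118.6
26.25 [534.7 -70.4 118.7] [ 180.   -0. -172.] F [-0.1 -0.1 -0. ] w 0.031449686532968514 caddyXY -39.2 0.4 tipz 110.7
```

>>> apply_moves(moves=[0,0,0.001,0,0,0,0,0,0,0,0,0])

```text
t: 26.45
tool_pos: [534.7, -70.4, 117.8]
tool_rot: [180.0, -0.0, -172.0]
contact_force: [-0.3, -0.6, -1.0]
width: 0.4
grasp_force: 0.0
```

>>> apply_moves(moves=[0,0,0.0005,0,0,0,0,0,0,0,0,0])

```text
t: 26.65
tool_pos: [534.8, -70.4, 117.4]
tool_rot: [180.0, 0.0, -172.0]
contact_force: [0.6, 0.2, 1.3]
width: 0.5
grasp_force: 0.4
```

```bash
python3 lz.py; python3 st.py
```

```text
side 2497 lid angle~ 0.007400757574580955 z at hinge 109.75755529959103
hook top 61 [482.2 -77.8 115.4] X [-93.6 -92.6 -88.4] z 118.5
wrist 9420 lid angle~ 0.005728910343107667 z at hinge 109.34903941836691
hook top 664 [482.  -78.4 116.3] X [-96.  -92.5 -87.1] z 118.5
26.75 [534.8 -70.4 117.4] [ 180.    0. -172.] F [0.4 0.6 0.1] w 0.39310991981206383 caddyXY -39.0 0.4 tipz 109.4
```

The hook has moved back about 3 mm and the lid dropped to about 0.006 rad, so it has latched. I'll lift off and verify.

>>> apply_moves(moves=[0,0,-0.005,0,0,0,0,0,-0.015,0,0,0,0,0,-0.03,0,0,0,0,0,-0.04,0,0,0,0,0,-0.04,0,0,0,0,0,-0.03,0,0,0,0,0,0,0,0,0,0,0,0,0,0,0])

```text
t: 27.55
tool_pos: [534.9, -70.4, 278.7]
tool_rot: [-180.0, 0.1, -172.0]
contact_force: [-0.6, -0.1, -0.3]
width: 0.4
grasp_force: 0.0
```

```bash
python3 lz.py; python3 st.py; python3 - <<'E'
from h import *
p=vision.camera('side')
for t in('nutmeg','cone'):
    for d in vision.pinpoint(t,p)[:2]:print(t,np.round(d['location'],1),atz(p,d['location'],0).round())
E
```

```text
side 2715 lid angle~ 0.007509384670398693 z at hinge 109.81472110898844
hook top 63 [482.  -76.9 114.5] X [-93.6 -92.7 -87.9] z 118.8
wrist 7388 lid angle~ 0.007931493802133998 z at hinge 109.22023496543697
hook top 199 [482.2 -78.6 115.9] X [-96.3 -92.4 -87.4] z 118.3
27.65 [534.3 -70.4 277. ] [ 180.   -0. -172.] F [-0.8 -0.3 -0.6] w -0.041276735438633846 caddyXY -39.6 0.4 tipz 269.0
nutmeg [306.2 193.9] [ 530. -396.    0.]
cone [307.1 215. ] [ 490. -314.    0.]
```

The lid stays shut with the hook at rest, and the jar and cone are where they were. Handing in.

```bash
python3 -c "
from h import *
print(r.job_done())"
```

```text
the job is handed in; nothing more can be done
None
```

The job is handed in: the latch tripped and the lid sprang open untouched, the salt shaker is standing upright in the caddy, and the lid is latched shut (about 0.008 rad) with the jar and cone where they were; no verdict came back.

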